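# Draw the arbor from its sleeve for gauging

### The job

One of the three teal sleeves holds the arbor with the tall, slim round stem above its collar. Draw that arbor straight up out of its sleeve without tipping, lifting or dragging the sleeve, and, keeping it upright, set it down gently standing on the clear part of the dark grey granite plate, ready for gauging. Do not drop it, and do not push the steel gauge block that lies on the plate.

Things in the scene. Friction and masses are not known exactly. Their poses are not given: they have to be found in the camera images.
- arbor: Bare steel arbor, 0.4 kg, 103 mm tall. Foot up: round shaft 28 mm diameter, 57 mm long; flat collar 38 mm diameter, 6 mm thick; round grip stem 24 mm diameter, 40 mm tall. Origin at the centre of the foot, z up along the shaft. The other two sleeves hold decoys: a plug with a low square head (28 mm wide, 14 mm tall), and one with only a flat round head (42 mm diameter, 12 mm tall).
- sleeve: The arbor's sleeve: teal tube, 44 mm outside diameter, on a black base 90 x 90 x 15 mm; loose, 1.5 kg. Rim 70 mm above the bench, bore 30 mm diameter, 55 mm deep. Origin at the centre of its underside, z up. The arbor's foot stands on the floor of the bore, 15 mm above the bench; it comes clear after rising 55 mm. Three like sleeves stand in any order, 130 mm or more apart.
- plate: Dark grey granite gauging plate, 160 x 160 mm and 30 mm thick, fixed on the bench to the left of the sleeves. Origin at the centre of its underside; x (away from the robot) and y along its edges, top face at z = 30 mm. Its half nearer the robot (negative x) is clear.
- gauge_block: Small steel gauge block 30 x 35 x 9 mm lying loose on the far half of the granite plate (35 to 55 mm beyond the plate's centre). Origin at the centre of its underside.
Mind the look-alikes: they are no part of the job. What is shaped like the arbor but blue or orange is not meant.

How it is judged:
By the outcome, as a careful person would: the job done as asked, in the order asked, and still so for the second after the job is handed in, with the robot touching nothing.
It also fails if it takes over 42 s, if anything falls off the work surface, if the arm or the gripper's body presses on something with over 40 N, if the wrist force passes 120 N, or if a joint passes its speed limit or range.

### The arm

A 6-joint arm with a two-finger parallel gripper is mounted at the origin on the work surface. World frame = base frame: x ahead of the robot, y to its left, z up, the work surface at z = 0. Lengths are in m, angles in rad, forces in N, time in s.
With the tool pointing down it reaches from about 0.35 to 0.725 m from the base axis. Payload 6 kg.
Tool frame: the origin (TCP) lies midway between the tips of the shut fingers; the grasp point (between the pads) lies 19 mm behind it; z points along the fingers, y is the direction in which the jaws open and shut (so a half turn about z gives the same grasp; the last joint's range is limited). The gripper opens to 85 mm and grips with 20 to 120 N. Pads are 22 mm wide; open, the fingers measure 114 mm over their backs; the gripper's body (76 mm by 85 mm) begins 54 mm behind the grasp point. The pads swing forward as they close: fully open they stand 13 mm farther back than shut.
Start: joints at [1.601, 0.04, 0.085, 0, -1.615, -0.334], TCP at [0.179, 0.573, 0.231] pointing down, gripper open.
Joint ranges: [-2.56, 2.56], [-1.29, 2.01], [-1.08, 1.49], [-3.29, 1.98], [-2.81, -0.18], [-2.99, 2.99]. Speed limits (rad/s): [2.57, 2.57, 3.01, 3.14, 3.14, 3.14].

### API

Orientations are given as a unit quaternion [x, y, z, w].
In Python, from plant import bot gives the robot as it stands. The module is installed in compiled form; this text tells all that it offers.
- The arm moves only by the tool play_rows, never from a script. Its argument "deltas" is one flat list of numbers, 5 for each row, row after row: the shift along the world's x, y, z in cm, then the turn about the world's z in degrees, then the opening, from 0 (shut) to 1 (fully open). A call has 1 to 20 rows; each row shifts and turns the pose as measured when the row begins; what a row does not reach is not made up. A row lasts 1/8 s, in which the tool goes at most 62.5 mm and 10.7 degrees, less where a joint would pass 70% of its speed; a pose out of reach is approached as far as the arm can. A call with a gripper value outside its range is refused whole. The fingers move at their own pace and stop on an object; "squeeze" is the grip in N (left out, the last holds). Time passes only in rows, so rows that do not move let the fingers close. It gives the time, the measured TCP pose, the force and the opening at its end, in the units of the state.
- bot.get_obs(): the state, without advancing time (a new reading comes with each control period).
- bot.grab_frame(name): name is "side" or "top" or "wrist"; returns (picture, depth): 400x640x3 uint8, red, green, blue; 400x640 float32, m along the optical axis (not along the pixel's ray), 0 where there is no reading.
- bot.camera_params(name): a dict with "fx", "fy", "cx", "cy" (pixels), "cam_to_world" (4x4, takes a point from camera to world coordinates); the wrist camera has in their place "T_tool_cam" (4x4, takes a point from camera to tool coordinates, whose origin is the TCP and whose axes are the flange's). Camera axes: x right, y up, looking along -z (the intrinsics and any distortion apply to the point x, -y, -z); pixel columns grow to the right and rows downward; lengths in m; the calibration is good to about 2 mm. A picture is of the moment at which its call begins: read the wrist's pose just before it. camera_params takes no time and is no camera call.
- bot.sign_off(): hands the job in, once; it reports no verdict.
The state is a dict: "time": time; "joints": joint angles; "qvel": joint speeds; "effort": joint torques, N m; "tcp_pos": TCP position; "ee_rot": TCP orientation; "contact_force": force on the tool from outside, world axes, zero at the start; "moment": the same for the moment, N m; "gripper_width": opening from 0.0 (shut) to 1.0 (fully open).
Only numpy, scipy, OpenCV 4.12 (cv2) and the standard library are available. Lean on these libraries where they do the work, as an engineer would, in place of code of your own. Each camera call takes 0.05 s, during which the arm holds its last target.

## Working session

There is one attempt and no reset: what is moved stays moved. The work goes in short steps, Python scripts to look and compute and a tool call to move; the robot and the scene stay as the last step left them, time stands still between calls to the robot, and variables do not carry over. Pictures are saved under pics/ and viewed, and the job is handed in when it is done.

Besides the shell and the picture viewer there is one more tool, called after ">>>" by a JSON object that holds its "api" and its "payload". play_rows: Moves the arm, as the interface text tells. Its arguments: {"type":"object","properties":{"deltas":{"type":"array","items":{"type":"number"}},"squeeze":{"type":"number"}},"required":["deltas"]}

```bash
mkdir -p pics; python3 - <<'E'
from plant import bot
import cv2,numpy as np
print(bot.get_obs())
for n in ["side","top"]:
    im,d=bot.grab_frame(n); cv2.imwrite(f"pics/{n}0.png",im[:,:,::-1]); np.savez(f"{n}0.npz",im=im,d=d)
    print(n,bot.camera_params(n))
    print((d>0).mean(),d[d>0].min(),d.max())
print(bot.camera_params("wrist"))
E
```

```text
{'time': 0.0, 'joints': array([ 1.60068819e+00,  4.08372566e-02,  8.38149953e-02, -4.72514229e-04,
       -1.61553309e+00, -3.33688521e-01]), 'qvel': array([-0.00042012,  0.00022709, -0.00024561, -0.00069622, -0.00200123,
        0.00133459]), 'effort': array([-7.62572072e-04, -3.68195987e+01,  3.47407007e+01,  6.93190143e+00,
       -5.39243716e-03,  3.04357371e-06]), 'tcp_pos': array([0.17931403, 0.57222594, 0.23026504]), 'ee_rot': array([ 9.88486771e-01, -1.51304572e-01, -7.31332504e-05,  9.07690115e-04]), 'contact_force': array([0.56325546, 0.03073947, 0.02161571]), 'moment': array([-0.0405815 , -0.00559686,  0.01746109]), 'gripper_width': 0.9990936538191906}
side {'fx': 459.5743081615738, 'fy': 459.5743081615738, 'cx': 327.85834772926046, 'cy': 203.0118881682012, 'cam_to_world': array([[ 0.80593093,  0.37665357, -0.45673562,  0.02279332],
       [-0.59198392,  0.50555197, -0.62767209, -0.67296329],
       [-0.00551134,  0.77624049,  0.63041282,  0.73442388],
       [ 0.        ,  0.        ,  0.        ,  1.        ]])}
0.99596875 0.50575703 3.7485688
top {'fx': 484.3553838506436, 'fy': 484.3553838506436, 'cx': 321.5297338064834, 'cy': 204.19139669841056, 'cam_to_world': array([[-0.01805747,  0.99646959, -0.08198958,  0.42497622],
       [-0.99950937, -0.01589181,  0.02699001,  0.01083449],
       [ 0.02559176,  0.08243673,  0.99626766,  1.09703284],
       [ 0.        ,  0.        ,  0.        ,  1.        ]])}
0.99614453125 0.8056228 1.9648498
{'fx': 276.54696735645814, 'fy': 276.54696735645814, 'cx': 316.34613661194516, 'cy': 202.55059885846387, 'T_tool_cam': array([[ 1.30139994e-03,  9.61832179e-01,  2.73636922e-01,
         6.89524657e-02],
       [ 9.99999148e-01, -1.28048091e-03, -2.55049943e-04,
         3.83558495e-04],
       [ 1.05071613e-04,  2.73637021e-01, -9.61833026e-01,
        -1.41632253e-01],
       [ 0.00000000e+00,  0.00000000e+00,  0.00000000e+00,
         1.00000000e+00]])}
```

View pics/side0.png

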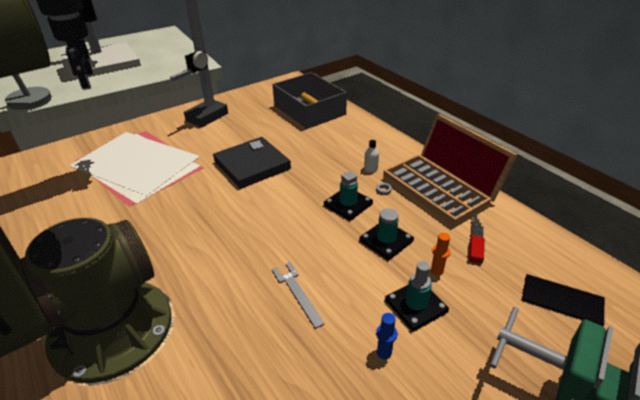

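View pics/top0.png

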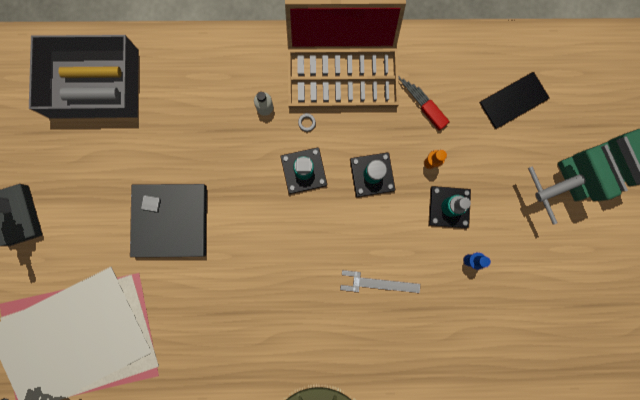

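The tall slim stem appears to be in the sleeve at top-view (450,207) and side-view (420,290). The low heads are at (303,170) and (373,174). I'll measure next.

```bash
cat > h.py <<'E'
import numpy as np,cv2
from plant import bot
def pts(d,P,T=None):
    v,u=np.mgrid[:d.shape[0],:d.shape[1]]
    x=(u-P['cx'])/P['fx']*d; y=-(v-P['cy'])/P['fy']*d
    p=np.stack([x,y,-d,np.ones_like(d)],-1)
    return (p@(P['cam_to_world'] if T is None else T).T)[...,:3]
def ray(u,v,P,z):
    M=P['cam_to_world']; r=M[:3,:3]@np.array([(u-P['cx'])/P['fx'],-(v-P['cy'])/P['fy'],-1]); o=M[:3,3]
    return o+r*(z-o[2])/r[2]
def circ(p):
    A=np.c_[2*p,np.ones(len(p))]; s=np.linalg.lstsq(A,(p**2).sum(1),rcond=None)[0]
    return s[:2],np.sqrt(s[2]+s[:2]@s[:2])
E
python3 - <<'E'
from h import *
for n in ["top","side"]:
    f=np.load(n+"0.npz"); im=f['im']; P=bot.camera_params(n); W=pts(f['d'],P)
    print(n)
    boxes={"top":[(425,180,480,235),(345,145,400,200),(280,145,330,200),(130,180,210,262)],"side":[(380,255,450,330),(355,200,415,260),(320,165,375,220),(210,135,295,190)]}[n]
    for i,(a,b,c,e) in enumerate(boxes):
        w=W[b:e,a:c].reshape(-1,3); z=w[:,2]; print(i,"zmax",np.sort(z)[-8:].round(4))
        top=w[z>np.percentile(z,99.5)-.006] if i<3 else w[(z>.02)&(z<.034)]
        print("  n",len(top),"mean",top.mean(0).round(4),"min",top.min(0).round(4),"max",top.max(0).round(4))
        if i==3:
            r=cv2.minAreaRect((top[:,:2]*1000).astype(np.float32)); print(r, np.median(top[:,2]))
            g=w[(z>.035)]; print("gb",len(g),g.mean(0) if len(g) else '')
        else:
            bl=w[(z>.009)&(z<.02)]; print("  base",cv2.minAreaRect((bl[:,:2]*1000).astype(np.float32)))
    a,b,c,e=boxes[0]; cv2.imwrite(f"pics/{n}z.png",cv2.resize(im[b-5:e+5,a-5:c+5,::-1],None,fx=6,fy=6,interpolation=cv2.INTER_CUBIC))
    h=W[b:e,a:c,2]
    cv2.imwrite(f"pics/{n}zh.png",cv2.resize(np.clip(h*2000,0,255).astype(np.uint8),None,fx=6,fy=6,interpolation=0))
a=cv2.imread("pics/topz.png");b=cv2.imread("pics/sidez.png")
c=np.zeros((max(a.shape[0],b.shape[0]),a.shape[1]+b.shape[1],3),np.uint8);c[:a.shape[0],:a.shape[1]]=a;c[:b.shape[0],a.shape[1]:]=b
print(c.shape);cv2.imwrite("pics/z.png",c)
E
```

```text
top
0 zmax [1.097 1.097 1.097 1.097 1.097 1.097 1.097 1.097]
  n 109 mean [ 0.4938 -0.27    0.2353] min [ 0.425  -0.3199  0.1163] max [0.5138 0.0108 1.097 ]
  base ((503.4801940917969, -308.0690002441406), (90.92469024658203, 90.2283935546875), 84.67723846435547)
1 zmax [1.097 1.097 1.097 1.097 1.097 1.097 1.097 1.097]
  n 256 mean [ 0.5721 -0.1268  0.1366] min [ 0.425  -0.1546  0.0826] max [0.5985 0.0108 1.097 ]
  base ((580.6025390625, -134.5228271484375), (90.807373046875, 90.34882354736328), 7.856813430786133)
2 zmax [1.097 1.097 1.097 1.097 1.097 1.097 1.097 1.097]
  n 16 mean [0.425  0.0108 1.097 ] min [0.425  0.0108 1.097 ] max [0.425  0.0108 1.097 ]
  base ((591.736083984375, 21.102333068847656), (90.42389678955078, 89.89633178710938), 11.637019157409668)
3 zmax [1.097 1.097 1.097 1.097 1.097 1.097 1.097 1.097]
  n 5049 mean [0.4812 0.3184 0.03  ] min [0.4037 0.2401 0.0201] max [0.564  0.4023 0.034 ]
((483.5130615234375, 321.1973876953125), (162.04473876953125, 160.2606964111328), 89.57123565673828) 0.030038749200846926
gb 278 [0.51027907 0.32695999 0.11089505]
side
0 zmax [0
[... 440 characters left out ...]
39794921875, -88.16439819335938), (198.05780029296875, 105.68659210205078), 84.72753143310547)
2 zmax [0.7344 0.7344 0.7344 0.7344 0.7344 0.7344 0.7344 0.7344]
  n 108 mean [ 0.541  -0.0373  0.1444] min [ 0.0228 -0.673   0.0866] max [0.604  0.036  0.7344]
  base ((641.7969360351562, 38.584251403808594), (208.63198852539062, 97.59187316894531), 18.029766082763672)
3 zmax [0.7344 0.7344 0.7344 0.7344 0.7344 0.7344 0.7344 0.7344]
  n 1911 mean [0.4747 0.3111 0.0288] min [0.4    0.2387 0.02  ] max [0.5628 0.4047 0.034 ]
((480.9124755859375, 322.1595458984375), (165.60491943359375, 162.85704040527344), 89.32591247558594) 0.029059024039041703
gb 106 [0.39097732 0.09250016 0.21562053]
(510, 870, 3)
```

View pics/z.png

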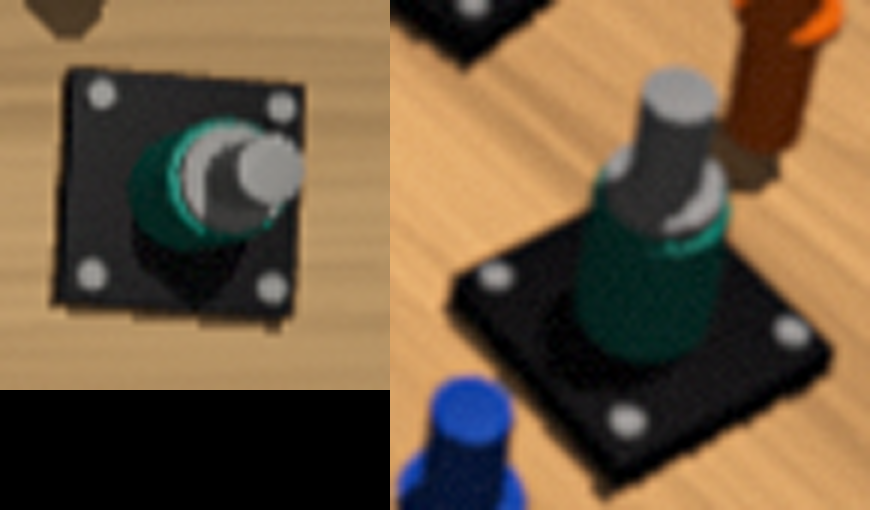

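The zoom confirms the tall slim stem over a collar, with the top disc at about (461,202) in the top view and (425,264) in the side view. The blue dummy stands in front and the orange one behind. Next I'll fix the axis position.

```bash
python3 - <<'E'
from h import *
for n,(a,b,c,e) in {"top":(425,180,480,235),"side":(380,230,450,330)}.items():
    f=np.load(n+"0.npz"); P=bot.camera_params(n); W=pts(f['d'],P); ok=f['d']>0
    w=W[b:e,a:c][ok[b:e,a:c]]
    z=w[:,2]
    near=np.hypot(w[:,0]-.503,w[:,1]+.308)<.04
    for lo,hi in [(.108,.126),(.082,.108),(.065,.084),(.02,.062)]:
        s=w[near&(z>lo)&(z<hi)]; 
        if len(s)>5: print(n,lo,hi,len(s),s.mean(0).round(4),s.min(0).round(4),s.max(0).round(4),circ(s[:,:2]))
    # colour: stem top disc, bright grey
    im=f['im'].astype(int); m=(ok&(np.abs(W[...,2]-.117)<.006)&(np.hypot(W[...,0]-.503,W[...,1]+.308)<.04)&(im.max(2)-im.min(2)<25)&(im.mean(2)>120)).astype(np.uint8)
    v,u=np.nonzero(m);print("disc",len(u),u.mean(),v.mean(),ray(u.mean(),v.mean(),P,.118))
    # bench, all dummies
    for k,t in {"blue":(im[...,2]>im[...,0]+60),"orange":(im[...,0]>150)&(im[...,2]<60)&(im[...,1]<150)}.items():
        s=W[t&ok&(W[...,2]>.03)&(W[...,2]<.15)]; print(k,len(s),np.median(s,0).round(3),s.max(0).round(3))
f=np.load("top0.npz");P=bot.camera_params("top");W=pts(f['d'],P);ok=f['d']>0
s=W[ok&(W[...,2]>.035)&(W[...,2]<.05)&(abs(W[...,0]-.48)<.078)&(abs(W[...,1]-.32)<.078)];print("gb",len(s),s.mean(0),s.min(0),s.max(0))
# other tall things
print("max heights near path:")
for x in np.arange(.3,.75,.05): print(round(x,2),[round(float(np.max(W[...,2][ok&(abs(W[...,0]-x)<.025)&(abs(W[...,1]-y)<.025)],initial=0)),2) for y in np.arange(-.45,.5,.05)])
E
```

```text
top 0.108 0.126 117 [ 0.5029 -0.3069  0.1176] [ 0.4915 -0.3199  0.1083] [ 0.5138 -0.2957  0.1224] (array([ 0.50311545, -0.30732987]), np.float64(0.008758236864181633))
top 0.082 0.108 46 [ 0.5011 -0.3006  0.0949] [ 0.4891 -0.3201  0.082 ] [ 0.5172 -0.2959  0.1077] (array([ 0.50397703, -0.31071983]), np.float64(0.013967516435982237))
top 0.065 0.084 202 [ 0.5012 -0.3003  0.0751] [ 0.4818 -0.3258  0.0651] [ 0.5248 -0.2866  0.0837] (array([ 0.50304043, -0.30725137]), np.float64(0.017237757357507422))
top 0.02 0.062 105 [ 0.499  -0.2918  0.0403] [ 0.4714 -0.3191  0.0202] [ 0.5238 -0.2733  0.0609] (array([ 0.50212953, -0.30755072]), np.float64(0.021375018837519348))
disc 87 464.44827586206895 202.83908045977012 [ 0.50365997 -0.30804568  0.118     ]
blue 212 [ 0.388 -0.343  0.073] [0.586 0.041 0.109]
orange 399 [0.818 0.46  0.034] [0.829 0.562 0.109]
side 0.108 0.126 138 [ 0.4988 -0.3093  0.1157] [ 0.4888 -0.3197  0.108 ] [ 0.5123 -0.2958  0.1193] (array([ 0.50000008, -0.30831592]), np.float64(0.009071801059552418))
side 0.082 0.108 122 [ 0.4942 -0.3126  0.0951] [ 0.4886 -0.3198  0.0825] [
[... 1127 characters left out ...]
0.01, 0.02, 0.02, 0.02, 0.01, 0.01, 0.01, 0.01, 0.01, 0.01, 0.01, 0.01, 0.01, 0.03, 0.04, 0.04, 0.04, 0.01]
0.5 [0.11, 0.01, 0.07, 0.12, 0.02, 0.01, 0.01, 0.01, 0.01, 0.01, 0.01, 0.01, 0.01, 0.01, 0.04, 0.04, 0.05, 0.04, 0.01]
0.55 [0.1, 0.01, 0.02, 0.02, 0.02, 0.02, 0.09, 0.09, 0.02, 0.08, 0.08, 0.01, 0.01, 0.01, 0.04, 0.04, 0.05, 0.04, 0.01]
0.6 [0.1, 0.01, 0.01, 0.11, 0.11, 0.02, 0.09, 0.09, 0.02, 0.1, 0.1, 0.01, 0.01, 0.01, 0.01, 0.01, 0.01, 0.01, 0.01]
0.65 [0.01, 0.01, 0.01, 0.01, 0.01, 0.01, 0.02, 0.01, 0.01, 0.02, 0.02, 0.01, 0.01, 0.01, 0.01, 0.01, 0.01, 0.01, 0.01]
0.7 [0.01, 0.01, 0.01, 0.03, 0.03, 0.01, 0.01, 0.01, 0.01, 0.02, 0.02, 0.07, 0.01, 0.01, 0.01, 0.01, 0.01, 0.08, 0.08]
```

>>> {"api": "play_rows", "payload": {"deltas": [3.4, -4, 0, 0, 1, 3.4, -4, 0, 0, 1, 3.4, -4, 0, 0, 1, 3.4, -4, 0, 0, 1, 3.4, -4, 0, 0, 1, 3.4, -4, 0, 0, 1, 3.4, -4, 0, 0, 1, 3.4, -4, 0, 0, 1, 0.2, -5.8, 0, 0, 1, 0.2, -5.8, 0, 0, 1, 0.2, -5.8, 0, 0, 1, 0.2, -5.8, 0, 0, 1, 0.2, -5.8, 0, 0, 1, 0.2, -5.8, 0, 0, 1, 0.2, -5.8, 0, 0, 1, 0.2, -5.8, 0, 0, 1], "squeeze": 40}}

```text
time: 2.1
tcp_pos: [0.4685, -0.2359, 0.2218]
ee_rot: [0.989, -0.147, -0.003, 0.005]
contact_force: [1.7, 1.8, -0.0]
gripper_width: 0.997
```

>>> {"api": "play_rows", "payload": {"deltas": [1.7, -3.6, 0.4, 0, 1, 1.5, -3.4, 0.4, 0, 1, 0, 0, 0, 0, 1, 0, 0, 0, 0, 1]}}

```text
time: 2.6
tcp_pos: [0.4992, -0.3118, 0.2268]
ee_rot: [0.989, -0.15, -0.005, 0.004]
contact_force: [0.8, 0.1, -0.8]
gripper_width: 0.999
```

```bash
cat >> h.py <<'E'
from scipy.spatial.transform import Rotation as R
def wT():
    o=bot.get_obs(); T=np.eye(4); T[:3,:3]=R.from_quat(o['ee_rot']).as_matrix(); T[:3,3]=o['tcp_pos']
    return o,T
def wrist(name):
    o,T=wT(); im,d=bot.grab_frame("wrist"); P=bot.camera_params("wrist"); P['cam_to_world']=T@P['T_tool_cam']
    cv2.imwrite(f"pics/{name}.png",im[:,:,::-1]); return o,im,d,P
E
python3 - <<'E'
from h import *
o,im,d,P=wrist("w1"); np.savez("w1.npz",im=im,d=d,T=P['cam_to_world'])
print(o['tcp_pos'],o['ee_rot'],o['qvel'].round(3),o['joints'].round(2))
W=pts(d,P);ok=d>0;r=np.hypot(W[...,0]-.502,W[...,1]+.308)<.04
for lo,hi in [(.11,.126),(.071,.084)]:
    s=W[ok&r&(W[...,2]>lo)&(W[...,2]<hi)]; print(lo,len(s),s.mean(0),s.min(0),s.max(0))
E
```

```text
[ 0.4992245  -0.31176611  0.22679924] [ 0.98862039 -0.15027553 -0.00529089  0.00435875] [-0.011  0.016  0.006 -0.002  0.     0.003] [-0.21  0.02  0.05  0.01 -1.61  1.48]
0.11 493 [ 0.50293577 -0.30784441  0.11675752] [ 0.4907347  -0.31925043  0.11021531] [ 0.51398316 -0.29590257  0.11900738]
0.071 424 [ 0.50887431 -0.30977625  0.07698057] [ 0.48570876 -0.32637828  0.07201101] [ 0.52081747 -0.28866301  0.08381464]
```

View pics/w1.png

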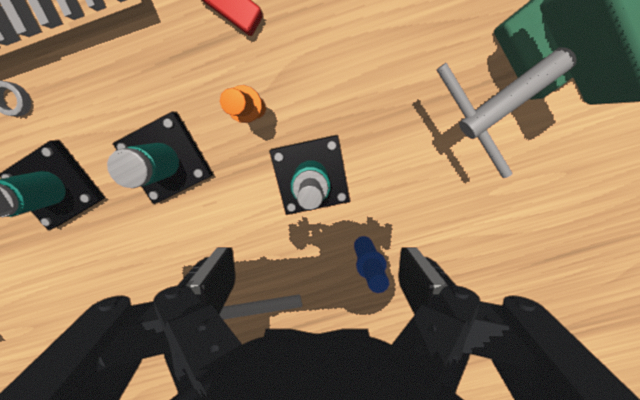

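The wrist view shows the stem centred at pixel (310,190), with jaw lines left and right of it and the dummies clear. The cameras agree on an axis near (0.5025, -0.308). I'll descend in two stages.

>>> {"api": "play_rows", "payload": {"deltas": [0.17, 0.19, 0, 0, 1, 0.16, 0.19, 0, 0, 1, 0, 0, -2, 0, 1, 0, 0, -2, 0, 1, 0, 0, -2, 0, 1, 0, 0, -2, 0, 1, 0, 0, -1, 0, 1, 0, 0, 0, 0, 1, 0, 0, 0, 0, 1]}}

```text
time: 3.78
tcp_pos: [0.5033, -0.3038, 0.1354]
ee_rot: [0.989, -0.147, -0.003, 0.005]
contact_force: [0.2, 0.3, -0.2]
gripper_width: 0.999
```

```bash
python3 - <<'E'
from h import *
o,im,d,P=wrist("w2")
print(o['tcp_pos'],o['ee_rot'],o['contact_force'])
print("toolz",R.from_quat(o['ee_rot']).as_matrix()[:,2])
W=pts(d,P);ok=d>0;r=np.hypot(W[...,0]-.502,W[...,1]+.308)<.03
s=W[ok&r&(W[...,2]>.113)&(W[...,2]<.126)]; print(len(s),s.mean(0),s.min(0),s.max(0))
E
```

```text
[ 0.50326747 -0.30376069  0.13541826] [ 0.98908543 -0.14723624 -0.00309616  0.00468051] [ 0.2485483   0.31803565 -0.17721809]
toolz [-0.00750301 -0.00834712 -0.99993701]
1060 [ 0.50313992 -0.30769404  0.11685101] [ 0.4905229  -0.31908989  0.11306444] [ 0.51400956 -0.2960082   0.11933438]
```

View pics/w2.png

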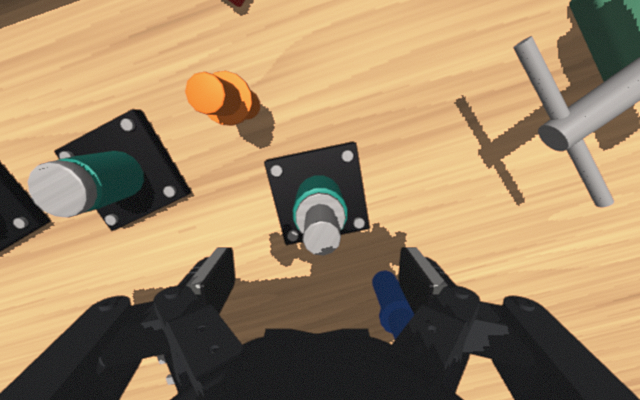

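The stem top is at pixel (320,237), axis (0.503,-0.308), and the tool is 4 mm off in y. I'll correct that while going down.

>>> {"api": "play_rows", "payload": {"deltas": [0, -0.25, 0, 0, 1, 0, -0.15, 0, 0, 1, 0, 0, -1, 0, 1, 0, 0, -1, 0, 1, 0, 0, -1, 0, 1, 0, 0, 0, 0, 1]}}

```text
time: 4.58
tcp_pos: [0.5033, -0.3081, 0.1037]
ee_rot: [0.989, -0.147, -0.003, 0.005]
contact_force: [-0.0, 0.1, -0.2]
gripper_width: 0.998
```

>>> {"api": "play_rows", "payload": {"deltas": [0, 0, -0.8, 0, 1, 0, 0, -0.8, 0, 1, 0, 0, -0.5, 0, 1, 0, 0, 0, 0, 0.7, 0, 0, 0, 0, 0.4, 0, 0, 0, 0, 0.4, 0, 0, 0, 0, 0.4], "squeeze": 45}}

```text
time: 5.45
tcp_pos: [0.5038, -0.3083, 0.0821]
ee_rot: [0.989, -0.147, -0.002, 0.005]
contact_force: [-0.7, 0.2, -0.7]
gripper_width: 0.4
```

```bash
python3 - <<'E'
from h import *
o,im,d,P=wrist("w3")
print(o['tcp_pos'],o['contact_force'],o['gripper_width'])
print("toolz",R.from_quat(o['ee_rot']).as_matrix()[:,2])
E
```

```text
[ 0.50376705 -0.30831035  0.08211428] [-0.74818643  0.23739242 -0.7124715 ] 0.399844708173393
toolz [-0.00551052 -0.00894493 -0.99994481]
```

View pics/w3.png

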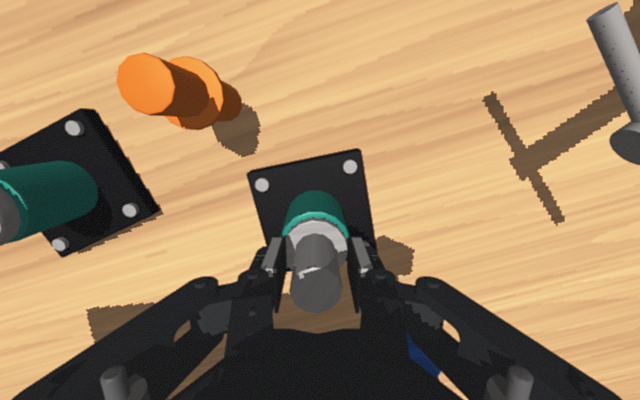

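The stem (centre about 318) sits midway between the pads (275 and 362), which are above the collar. Closing now.

>>> {"api": "play_rows", "payload": {"deltas": [0, 0, 0, 0, 0.3, 0, 0, 0, 0, 0.2, 0, 0, 0, 0, 0, 0, 0, 0, 0, 0, 0, 0, 0, 0, 0], "squeeze": 45}}

```text
time: 6.12
tcp_pos: [0.504, -0.3082, 0.0824]
ee_rot: [0.989, -0.147, -0.002, 0.005]
contact_force: [-0.5, 0.1, 1.0]
gripper_width: 0.265
```

>>> {"api": "play_rows", "payload": {"deltas": [0, 0, 0.4, 0, 0, 0, 0, 0.5, 0, 0, 0, 0, 0.6, 0, 0, 0, 0, 0, 0, 0]}}

```text
time: 6.62
tcp_pos: [0.5031, -0.3075, 0.096]
ee_rot: [0.989, -0.147, -0.003, 0.004]
contact_force: [0.4, 0.2, -4.1]
gripper_width: 0.269
```

```bash
python3 - <<'E'
from h import *
o,im,d,P=wrist("w4")
print(o['tcp_pos'],o['contact_force'],o['gripper_width'])
print("toolz",R.from_quat(o['ee_rot']).as_matrix()[:,2])
s,ds=bot.grab_frame("side"); cv2.imwrite("pics/s4.png",cv2.resize(s[150:350,300:550,::-1],None,fx=3,fy=3))
E
```

```text
[ 0.50312039 -0.30753474  0.09604306] [ 0.41538791  0.19229483 -4.05057405] 0.26885454081252974
toolz [-0.0076864  -0.0067269  -0.99994783]
```

View pics/s4.png

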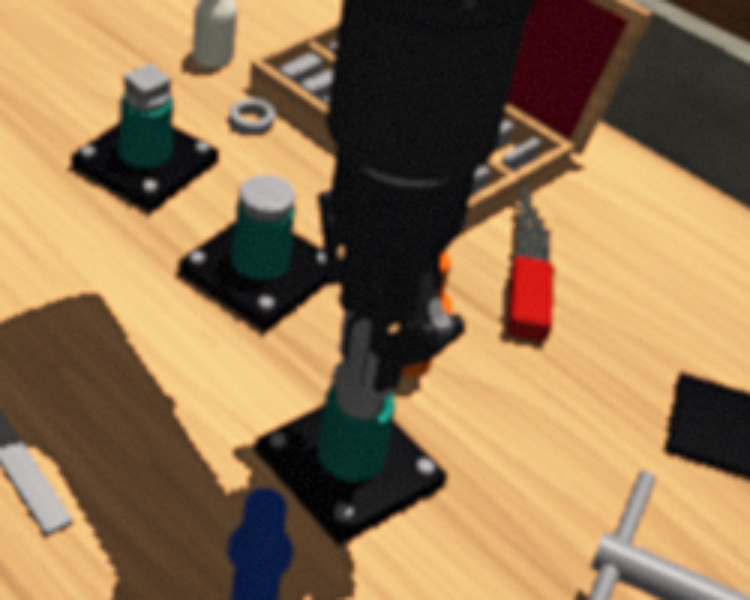

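View pics/w4.png

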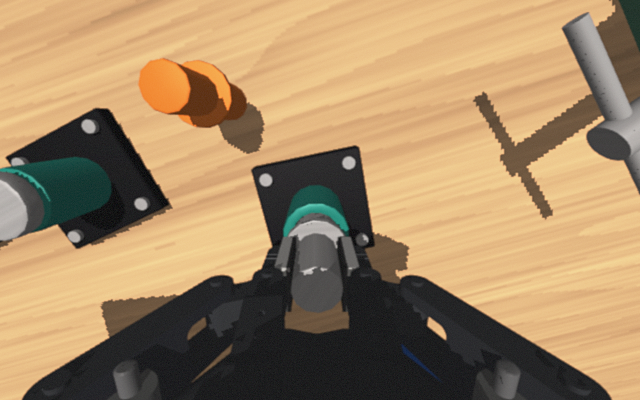

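The force reads -4.05 N, which is the arbor's weight alone, and the sleeve has stayed put. I'll keep lifting slowly and cancel the small sideways drift.

>>> {"api": "play_rows", "payload": {"deltas": [0.03, -0.03, 0.6, 0, 0, 0.03, -0.03, 0.6, 0, 0, 0.03, -0.03, 0.6, 0, 0, 0, 0, 0, 0, 0]}}

```text
time: 7.22
tcp_pos: [0.5037, -0.3084, 0.1147]
ee_rot: [0.989, -0.148, -0.004, 0.004]
contact_force: [1.0, 0.1, -4.1]
gripper_width: 0.269
```

>>> {"api": "play_rows", "payload": {"deltas": [0, 0, 0.7, 0, 0, 0, 0, 0.7, 0, 0, 0, 0, 0.7, 0, 0, 0, 0, 0, 0, 0]}}

```text
time: 7.72
tcp_pos: [0.5037, -0.3084, 0.1375]
ee_rot: [0.989, -0.148, -0.004, 0.004]
contact_force: [0.2, -0.6, -3.9]
gripper_width: 0.266
```

>>> {"api": "play_rows", "payload": {"deltas": [0, 0, 0.7, 0, 0, 0, 0, 1, 0, 0, 0, 0, 1.6, 0, 0, 0, 0, 2, 0, 0, 0, 0, 2, 0, 0, 0, 0, 1.5, 0, 0, 0, 0, 0, 0, 0]}}

```text
time: 8.6
tcp_pos: [0.5036, -0.3087, 0.2331]
ee_rot: [0.989, -0.148, -0.003, 0.004]
contact_force: [-0.4, -0.2, -4.7]
gripper_width: 0.265
```

```bash
python3 - <<'E'
from h import *
o,T=wT()
print(o['tcp_pos'],o['contact_force'],o['gripper_width'],"toolz",T[:3,2],o['joints'])
s,ds=bot.grab_frame("side"); cv2.imwrite("pics/s5.png",cv2.resize(s[100:350,300:550,::-1],None,fx=2.4,fy=2.4))
P=bot.camera_params("side");W=pts(ds,P)
a=np.load("side0.npz"); W0=pts(a['d'],P)
for w,im in((W0,a['im']),(W,s)):
    im=im.astype(int)
    m=(im.max(2)<60)&(abs(w[...,2]-.015)<.005)&(np.hypot(w[...,0]-.503,w[...,1]+.308)<.07)
    print(m.sum(),w[m].min(0),w[m].max(0))
E
```

```text
[ 0.50355389 -0.30871782  0.23309832] [-0.42871673 -0.16627118 -4.73692135] 0.26508250274019796 toolz [-0.006234   -0.00787114 -0.99994959] [-0.20525441  0.01671185  0.06092724  0.00898729 -1.61950883  1.48021259]
1053 [ 0.45189347 -0.35577092  0.01022744] [ 0.54543669 -0.26110169  0.01991355]
1044 [ 0.45255151 -0.35542718  0.01003959] [ 0.54594827 -0.26064452  0.01994273]
```

View pics/s5.png

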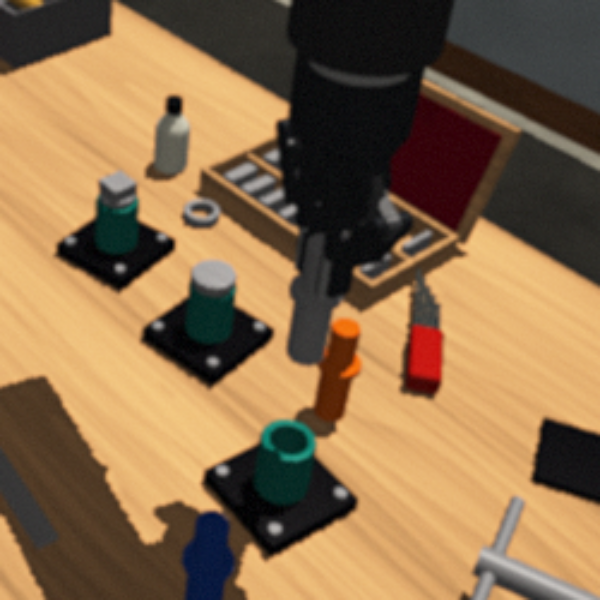

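The arbor is clear and hanging upright at about (310,320). The empty sleeve is unmoved at (285,450). I'll carry it to the near half of the plate.

>>> {"api": "play_rows", "payload": {"deltas": [-0.1, 1, 0, 0, 0, -0.2, 2, 0, 0, 0, -0.3, 3, 0, 0, 0, -0.4, 4, 0, 0, 0, -0.4, 4, 0, 0, 0, -0.4, 4, 0, 0, 0, -0.4, 4, 0, 0, 0, -0.4, 4, 0, 0, 0, -0.4, 4, 0, 0, 0, -0.4, 4, 0, 0, 0, -0.4, 4, 0, 0, 0, -0.4, 4, 0, 0, 0, -0.4, 4, 0, 0, 0, -0.4, 4, 0, 0, 0, -0.3, 3, 0, 0, 0, -0.2, 2, 0, 0, 0, 0, 1, 0, 0, 0, 0, 0, 0, 0, 0]}}

```text
time: 10.9
tcp_pos: [0.43, 0.2816, 0.2215]
ee_rot: [0.99, -0.142, -0.009, 0.003]
contact_force: [1.0, -0.4, -3.0]
gripper_width: 0.268
```

```bash
python3 - <<'E'
from h import *
o,T=wT()
print(o['tcp_pos'],o['contact_force'],o['gripper_width'],"toolz",T[:3,2],o['joints'].round(2),o['time'])
E
```

```text
[0.43001952 0.2815711  0.22149756] [ 1.04240468 -0.38980983 -3.0171866 ] 0.2678300555484766 toolz [-0.01811445 -0.00312804 -0.99983103] [ 0.96 -0.18 -0.13 -0.01 -1.63  0.32] 10.9
```

>>> {"api": "play_rows", "payload": {"deltas": [0.5, 1.2, 0, 0, 0, 0.5, 1.4, 0, 0, 0, 0.3, 1, 0, 0, 0, 0, 0, 0, 0, 0, 0, 0, -1.5, 0, 0, 0, 0, -2, 0, 0, 0, 0, -2, 0, 0, 0, 0, -1.5, 0, 0, 0, 0, -1, 0, 0, 0, 0, 0, 0, 0]}}

```text
time: 12.15
tcp_pos: [0.4439, 0.3166, 0.1351]
ee_rot: [0.99, -0.144, -0.01, 0.004]
contact_force: [0.3, -1.1, -3.2]
gripper_width: 0.263
```

```bash
python3 - <<'E'
from h import *
o,im,d,P=wrist("w6"); T=wT()[1]
print(o['tcp_pos'],o['contact_force'],o['gripper_width'],"toolz",T[:3,2],o['time'])
for n in ["side","top"]:
    s,ds=bot.grab_frame(n); cv2.imwrite(f"pics/{n}6.png",cv2.resize(s[(80 if n=="side" else 130):(230 if n=="side" else 280),(180 if n=="side" else 80):(330 if n=="side" else 230),::-1],None,fx=3.5,fy=3.5))
a=cv2.imread("pics/side6.png");b=cv2.imread("pics/top6.png");cv2.imwrite("pics/c6.png",cv2.resize(np.hstack([a,b]),(800,400)))
E
```

```text
[0.44385682 0.31659431 0.13510372] [ 0.26909469 -1.07807307 -3.23949202] 0.2630243950675422 toolz [-0.01924486 -0.00422191 -0.99980589] 12.15
```

View pics/c6.png

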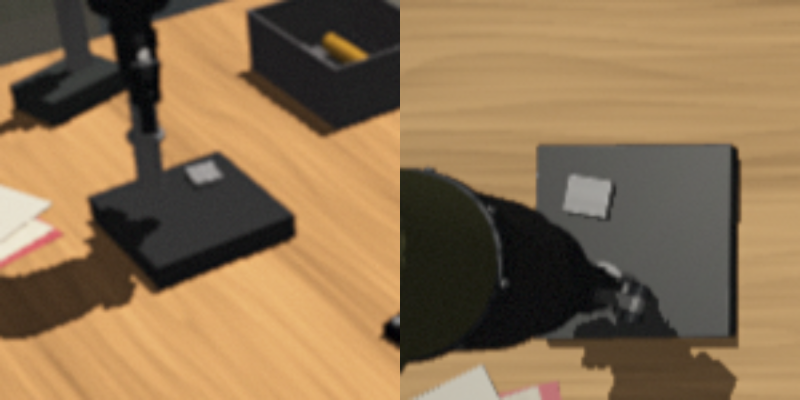

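View pics/w6.png

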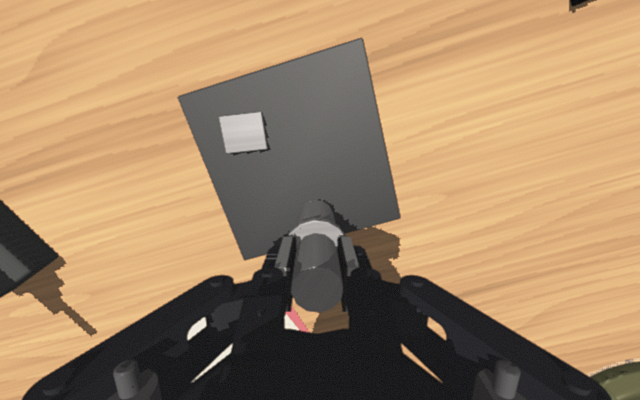

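The arbor hangs upright over the clear near half, with the foot at about (318,205) in the wrist view. The gauge block at (243,132) is untouched. Lowering.

>>> {"api": "play_rows", "payload": {"deltas": [0, 0, -0.8, 0, 0, 0, 0, -0.8, 0, 0, 0, 0, -0.8, 0, 0, 0, 0, -0.6, 0, 0, 0, 0, -0.3, 0, 0, 0, 0, 0, 0, 0]}}

```text
time: 13.05
tcp_pos: [0.4447, 0.3175, 0.1023]
ee_rot: [0.99, -0.144, -0.008, 0.002]
contact_force: [0.5, -0.2, -4.6]
gripper_width: 0.27
```

>>> {"api": "play_rows", "payload": {"deltas": [0, 0, -0.15, 0, 0, 0, 0, -0.12, 0, 0, 0, 0, -0.1, 0, 0, 0, 0, 0, 0, 0]}}

```text
time: 13.55
tcp_pos: [0.445, 0.3178, 0.0991]
ee_rot: [0.99, -0.144, -0.008, 0.002]
contact_force: [-0.2, 0.5, -4.4]
gripper_width: 0.27
```

>>> {"api": "play_rows", "payload": {"deltas": [0, 0, -0.07, 0, 0, 0, 0, 0, 0, 0]}}

```text
time: 13.8
tcp_pos: [0.445, 0.3179, 0.0985]
ee_rot: [0.99, -0.144, -0.008, 0.002]
contact_force: [-0.1, 0.7, -3.8]
gripper_width: 0.268
```

>>> {"api": "play_rows", "payload": {"deltas": [0, 0, -0.07, 0, 0, 0, 0, 0, 0, 0]}}

```text
time: 14.05
tcp_pos: [0.4451, 0.3179, 0.0978]
ee_rot: [0.99, -0.144, -0.008, 0.002]
contact_force: [0.1, -0.4, -4.2]
gripper_width: 0.272
```

>>> {"api": "play_rows", "payload": {"deltas": [0, 0, -0.06, 0, 0, 0, 0, 0, 0, 0]}}

```text
time: 14.3
tcp_pos: [0.4452, 0.3179, 0.0976]
ee_rot: [0.99, -0.144, -0.008, 0.001]
contact_force: [-0.3, 0.9, -2.9]
gripper_width: 0.267
```

>>> {"api": "play_rows", "payload": {"deltas": [0, 0, -0.06, 0, 0, 0, 0, -0.04, 0, 0, 0, 0, 0, 0, 0]}}

```text
time: 14.68
tcp_pos: [0.4453, 0.3179, 0.0975]
ee_rot: [0.99, -0.143, -0.007, 0.001]
contact_force: [0.2, -0.3, -2.3]
gripper_width: 0.267
```

>>> {"api": "play_rows", "payload": {"deltas": [0, 0, -0.12, 0, 0, 0, 0, -0.12, 0, 0]}}

```text
time: 14.92
tcp_pos: [0.4458, 0.318, 0.0975]
ee_rot: [0.99, -0.143, -0.007, 0.001]
contact_force: [-5.5, -1.3, 6.0]
gripper_width: 0.268
```

The plate now bears the arbor: the force has gone from -4 to +6 N. Opening gently.

>>> {"api": "play_rows", "payload": {"deltas": [0, 0, 0, 0, 0, 0, 0, 0, 0, 0.3, 0, 0, 0, 0, 0.35, 0, 0, 0, 0, 0.45, 0, 0, 0, 0, 0.6, 0, 0, 0, 0, 0.6], "squeeze": 25}}

```text
time: 15.68
tcp_pos: [0.4467, 0.3186, 0.098]
ee_rot: [0.99, -0.143, -0.006, -0.0]
contact_force: [0.1, -0.8, -0.9]
gripper_width: 0.6
```

```bash
python3 - <<'E'
from h import *
o,im,d,P=wrist("w7"); T=wT()[1]
print(o['tcp_pos'],o['contact_force'],o['gripper_width'],"toolz",T[:3,2],o['time'])
E
```

```text
[0.44671344 0.31862608 0.0979521 ] [ 0.14990647 -0.77151974 -0.85428603] 0.5995777948926043 toolz [-0.01088998  0.00185572 -0.99993898] 15.675
```

View pics/w7.png

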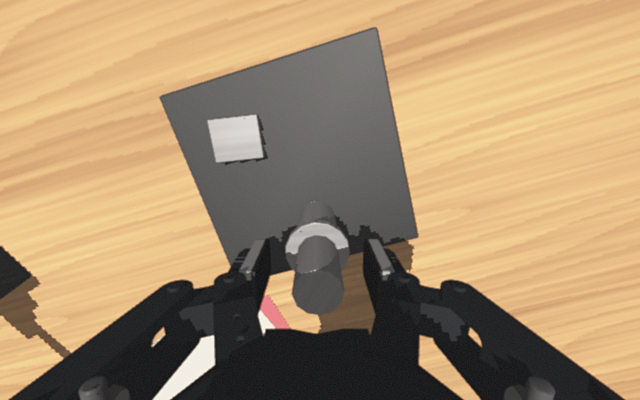

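The arbor stands free at (317,245), with the pads clear on both sides. I'll open fully and retreat upward.

>>> {"api": "play_rows", "payload": {"deltas": [0, 0, 0, 0, 0.9, 0, 0, 0, 0, 0.9, 0, 0, 0.8, 0, 0.9, 0, 0, 1, 0, 0.9, 0, 0, 1.5, 0, 0.9, 0, 0, 2, 0, 0.9, 0, 0, 2, 0, 0.9, 0, 0, 2.5, 0, 0.9, 0, 0, 2.5, 0, 0.9, 0, 0, 0, 0, 0.9, 0, 0, 0, 0, 0.9]}}

```text
time: 17.1
tcp_pos: [0.4473, 0.3187, 0.2328]
ee_rot: [0.99, -0.143, -0.004, -0.003]
contact_force: [-0.6, -0.2, -0.0]
gripper_width: 0.898
```

```bash
python3 - <<'E'
from h import *
o,im,d,P=wrist("w8")
print(o['tcp_pos'],o['contact_force'],o['time'])
W=pts(d,P);ok=d>0
r=np.hypot(W[...,0]-.446,W[...,1]-.318)<.05
for lo,hi in[(.128,.142),(.085,.096)]:
    s=W[ok&r&(W[...,2]>lo)&(W[...,2]<hi)]; print(len(s),s.mean(0),s.min(0),s.max(0))
s=W[ok&(W[...,2]>.0355)&(W[...,2]<.044)&(abs(W[...,0]-.525)<.035)&(abs(W[...,1]-.35)<.04)];print("gb wrist",len(s),s.mean(0))
m=(abs(W[...,2]-.03)<.004);s=W[m&ok];print("plate",cv2.minAreaRect((s[:,:2]*1000).astype(np.float32)))
ims=[]
t0=np.load("top0.npz")
for n,(a,b) in {"side":(180,80),"top":(100,130)}.items():
    s,ds=bot.grab_frame(n); ims.append(cv2.resize(s[b:b+150,a:a+150,::-1],(400,400)))
    PP=bot.camera_params(n);w=pts(ds,PP);w0=pts(np.load(n+"0.npz")['d'],PP)
    for ww,dd,ii in((w0,np.load(n+"0.npz")['d'],np.load(n+"0.npz")['im']),(w,ds,s)):
        q=ww[(dd>0)&(ii.min(2)>110)&(ww[...,2]>.028)&(ww[...,2]<.046)&(abs(ww[...,0]-.525)<.035)&(abs(ww[...,1]-.355)<.04)]
        print("gb",n,len(q),q.mean(0))
cv2.imwrite("pics/c8.png",np.hstack(ims))
E
```

```text
[0.44731335 0.31871938 0.23284633] [-0.62469634 -0.19922542 -0.04375123] 17.1
501 [0.44392163 0.31843162 0.13188323] [0.43239329 0.30699099 0.12834124] [0.45516938 0.33034244 0.13400996]
426 [0.45015465 0.31659326 0.09192081] [0.42834093 0.29995507 0.08724577] [0.46188918 0.33704234 0.09558248]
gb wrist 777 [0.51871162 0.35636477 0.03805199]
plate ((388.76397705078125, 262.1687927246094), (941.4100952148438, 320.0983581542969), 61.647525787353516)
gb side 62 [0.52041559 0.35745881 0.03809878]
gb side 65 [0.52041534 0.35850625 0.03751736]
gb top 221 [0.52092161 0.35546799 0.03872889]
gb top 225 [0.52107893 0.35548609 0.03889375]
```

View pics/c8.png

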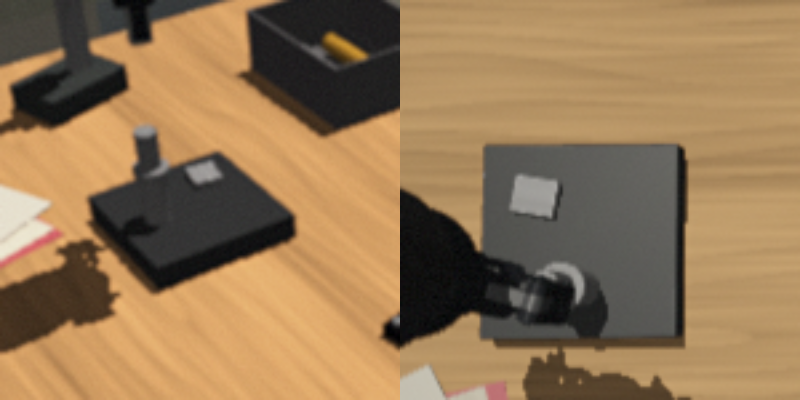

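View pics/w8.png

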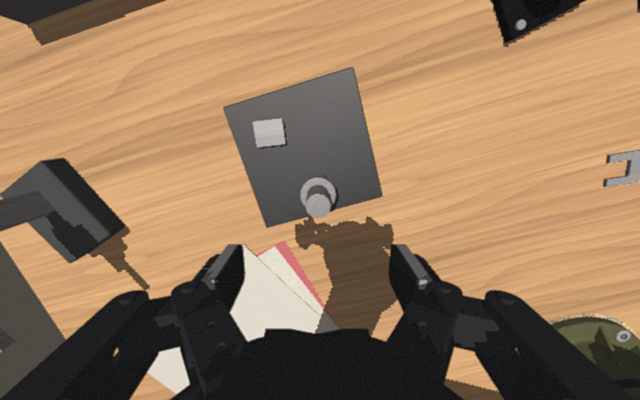

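The arbor stands upright at (318,195) in the wrist view. Its top is at z = 0.133 m, as expected on the plate, and the gauge block is unmoved. The gripper is well clear.

```bash
python3 -c "
from plant import bot
print(bot.sign_off())"
```

```text
the job is handed in; nothing more can be done
None
```

I drew the tall-stemmed arbor straight up out of its sleeve and stood it on the near half of the granite plate. The job was handed in at about 17 s of the 42 s allowed. I was given no verdict.

- **Draw:** While lifting, the tool carried only about 4 N, the arbor's own weight. The sleeve's outline afterwards matched the first picture to within about 0.7 mm, which is measurement noise.
- **Placing:** The arbor stands free at about (0.444, 0.318). Its top is at 0.133–0.134 m, as expected for 103 mm on a 30 mm plate. At touchdown the plate took about 10 N, counting the arbor's weight.
- **Gauge block:** The top and side views put it within about 1 mm of where it started.
- **Gripper:** It is well clear of the arbor and reads zero vertical force.

**Tilt:** The tool drifted about 1° off vertical during the carry, so the arbor touched down slightly edge first and settled flat as I released it.

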